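# Set and drive the taper pegs of a bending jig

### The arm

A 7-joint arm with a two-finger parallel gripper is mounted at the origin on the work surface. World frame = base frame: x ahead of the robot, y to its left, z up, the work surface at z = 0. Lengths are in m, angles in rad, forces in N, time in s.
With the tool pointing down it reaches from about 0.425 to 0.825 m from the base axis. Payload 3.6 kg.
Tool frame: the origin (TCP) lies where the fingers leave the gripper's body, on its centre line; the fingertips stand 73 mm ahead of it and the grasp point (between the pads) lies 54 mm ahead of it; z points along the fingers, y is the line along which they close (so a half turn about z gives the same grasp; the last joint's range is limited). The gripper opens to 85 mm and grips with 20 to 120 N. Pads are 22 mm wide; open, the fingers measure 114 mm over their backs; the gripper's body (76 mm by 85 mm) begins 54 mm behind the grasp point. The pads swing forward as they close: fully open they stand 13 mm farther back than shut.
Start: joints at [-1.28, 0.615, -0.013, 1.423, 0.008, 1.103, -0.04], TCP at [0.203, 0.617, 0.304] pointing down, gripper open.
Joint ranges: [-3.12, 3.12], [-0.3, 2.06], [-1.34, 1.32], [0.26, 2.42], [-1.36, 4.5], [0.01, 1.98], [-2.84, 2.84]. Speed limits (rad/s): [2.79, 2.79, 3.14, 3.14, 3.14, 3.14, 3.14].

### API

Orientations are given as a 3x3 rotation matrix whose columns are the frame's x, y, z axes.
In Python, from rig import env, imaging, ticket gives the robot as it stands.
- The arm moves only by the shell command python3 -m handwheel 'ROWS' [OPENING] [FORCE]. ROWS is JSON, one flat list of numbers, 6 for each row, row after row: the shift along the tool's x, y, z as a fraction of full scale, then the turn, a rotation vector about the tool's x, y, z as a fraction of full scale. A call has 1 to 12 rows; each row is the pose to reach, as a shift and turn from the pose commanded when the call began, along the tool's axes at that moment, turning the shorter way round; what a row does not reach only later rows make up. Full scale, the value 1, is 0.6 m for a shift and pi rad for a turn. A row lasts 1/10 s, in which the tool goes at most 50 mm and 8.59 degrees, less where a joint would pass 70% of its speed; a pose out of reach is approached as far as the arm can. A call with a number of a shift or a turn outside -1 to 1 is refused whole. A call with a gripper value outside its range is refused whole. OPENING is the opening, from 0 (shut) to 1 (fully open), set as the call begins (- or left out, the last holds). The fingers move at their own pace and stop on an object; FORCE is the grip in N (left out, the last holds). Time passes only in rows, so rows that repeat a pose let the fingers close. It gives the time, the measured TCP pose, the force, the opening and the grip force at its end, in the units of the state.
- env.state(): the state, without advancing time (a new reading comes with each control period).
- imaging.camera(name): name is "scene" or "top" or "wrist"; returns a dict with "image" (480x640x3 uint8, red, green, blue), "depth" (480x640 float32, m along the optical axis (not along the pixel's ray), 0 where there is no reading), "mtx" (3x3 intrinsics, pixels), "dist_coeffs" ([k1, k2, p1, p2, k3] as OpenCV has them; the pictures are not rectified), "R" (3x3) and "t" (3): a world point X has camera coordinates R X + t. Camera axes: x right, y down, z forward; pixel columns grow to the right and rows downward; lengths in m; the calibration is good to about 2 mm. A picture is of the moment at which its call begins.
- ticket.job_done(): hands the job in; it is judged then, once.
The state is a dict: "time_s": time; "joint_positions": joint angles; "qd": joint speeds; "effort": joint torques, N m; "tool_pos": TCP position; "tool_rot": TCP orientation; "force": force on the tool from outside, world axes, zero at the start; "wrist_torque": the same for the moment, N m; "gripper_width": opening from 0.0 (shut) to 1.0 (fully open); "grasp_force": force on a finger pad.
Only numpy, scipy, OpenCV 4.12 (cv2) and the standard library are available. Lean on these libraries where they do the work, as an engineer would, in place of code of your own. Each camera call takes 0.05 s, during which the arm holds its last target. There are 200 camera calls.

### The job

Set up the bending jig: stand each peg that is on the bench loosely in the socket of its own number, in number order (peg 1, the tallest, in socket 1, down to peg 4, the shortest, in socket 4; the socket of a missing peg stays empty). When all are standing, take the hand rammer and with it, not with the gripper, drive each peg fully home in the same order, so that its collar sits on the jig, then stand the rammer upright on the middle of the cork pad and let go. Leave the other things on the bench where they are.

Things in the scene. Friction and masses are not known exactly. Their poses are not given: they have to be found in the camera images.
- jig: fixed steel jig block, 100 x 320 x 60 mm high, four equal taper sockets in a row along its y, 75 mm apart; origin: centre of its underside. Punched dots beside each socket number it, 1 to 4; a brass boss sits on the low foot at the end by socket 1. Sockets: over 50 mm deep, 35 mm across at the mouth, narrowing 8 mm across per 50 mm of depth, stiffly springy so as to grip a driven peg
- socket1 (a point): centre of the mouth of socket 1, level with the top face of the jig block (60 mm above the bench)
- socket2 (a point): centre of the mouth of socket 2, level with the top face of the jig block (60 mm above the bench)
- socket3 (a point): centre of the mouth of socket 3, level with the top face of the jig block (60 mm above the bench)
- socket4 (a point): centre of the mouth of socket 4, level with the top face of the jig block (60 mm above the bench)
- peg1_head (a point): peg 1, tall slim: head 26 mm across, 85 mm high, whole peg 141 mm tall, round, plain aluminium, 160 to 340 g, at first standing upright on the bench. This point: centre of the head, 42.5 mm below its flat top and 48.5 mm above the collar's underside; z is the peg's axis. May be absent (None)
- peg1: peg 1, origin at its foot. From the foot up: taper shank 50 mm long, 28 mm across at the foot and 36 at the top; collar 52 mm across, 6 mm thick; head. Set loosely in a socket it sticks with the collar's underside 4 to 7.5 mm above the jig's top; fully home the collar lies on the jig. Driving it home takes a push of 10 to 19 N on its top
- peg2_head (a point): peg 2, thick: head 40 mm across, 68 mm high, whole peg 124 mm tall, round, plain aluminium, 160 to 340 g, at first standing upright on the bench. This point: centre of the head, 34 mm below its flat top and 40 mm above the collar's underside; z is the peg's axis. May be absent (None)
- peg2: peg 2, origin at its foot. From the foot up: taper shank 50 mm long, 28 mm across at the foot and 36 at the top; collar 52 mm across, 6 mm thick; head. Set loosely in a socket it sticks with the collar's underside 4 to 7.5 mm above the jig's top; fully home the collar lies on the jig. Driving it home takes a push of 10 to 19 N on its top
- peg3_head (a point): peg 3, short slim: head 26 mm across, 53 mm high, whole peg 109 mm tall, round, plain aluminium, 160 to 340 g, at first standing upright on the bench. This point: centre of the head, 26.5 mm below its flat top and 32.5 mm above the collar's underside; z is the peg's axis. May be absent (None)
- peg3: peg 3, origin at its foot. From the foot up: taper shank 50 mm long, 28 mm across at the foot and 36 at the top; collar 52 mm across, 6 mm thick; head. Set loosely in a socket it sticks with the collar's underside 4 to 7.5 mm above the jig's top; fully home the collar lies on the jig. Driving it home takes a push of 10 to 19 N on its top
- peg4_head (a point): peg 4, short thick: head 44 mm across, 40 mm high, whole peg 96 mm tall, round, plain aluminium, 160 to 340 g, at first standing upright on the bench. This point: centre of the head, 20 mm below its flat top and 26 mm above the collar's underside; z is the peg's axis. May be absent (None)
- peg4: peg 4, origin at its foot. From the foot up: taper shank 50 mm long, 28 mm across at the foot and 36 at the top; collar 52 mm across, 6 mm thick; head. Set loosely in a socket it sticks with the collar's underside 4 to 7.5 mm above the jig's top; fully home the collar lies on the jig. Driving it home takes a push of 10 to 19 N on its top
- rammer_handle (a point): hand rammer, standing upright on its head on the bench: white nylon head 60 mm across and 40 mm high with flat faces, and a round wooden handle 28 mm across and 80 mm long rising from it; 300 g. This point is the middle of the handle, 80 mm above the rammer's bottom face; z is its axis
- rammer: the rammer; origin at the centre of its bottom face, the face to drive with. Gripped low on the handle, the fingertips can bear on the top of the nylon head
- pad: fixed round cork pad on the bench, 110 mm across and 4 mm thick, the rammer's parking place; origin at the centre of its underside
- channel: bystander, loose: aluminium channel piece 45 x 110 x 30 mm
- offcut: bystander, loose: plywood offcut 90 x 70 x 18 mm
- screwdriver: bystander, loose: screwdriver lying on the bench
- mug: bystander, loose: white cup, 76 mm across, 90 mm high
- oil: bystander, loose: grey bottle, 56 mm across, 150 mm high
- tape: bystander, loose: round grey tape case, 72 mm across, 30 mm high

How it is judged:
On the way, in this order (a step that is already met when the one before it is completed fails the run):
1. peg 1 stands released in socket 1, upright, its shank at least 38 mm in (horizontal distance between peg1_head and socket1 below 0.005 m and z of peg1_head in the frame of socket1 below 0.0605 m and angle between peg1's own z axis and vertical below 0.06 rad and contact force between the fingers and peg1 below 0.5 N), for 0.2 s.
2. peg 2 stands released in socket 2, upright, its shank at least 38 mm in (horizontal distance between peg2_head and socket2 below 0.005 m and z of peg2_head in the frame of socket2 below 0.052 m and angle between peg2's own z axis and vertical below 0.06 rad and contact force between the fingers and peg2 below 0.5 N), for 0.2 s.
3. peg 3 stands released in socket 3, upright, its shank at least 38 mm in (horizontal distance between peg3_head and socket3 below 0.005 m and z of peg3_head in the frame of socket3 below 0.0445 m and angle between peg3's own z axis and vertical below 0.06 rad and contact force between the fingers and peg3 below 0.5 N), for 0.2 s.
4. peg 4 stands released in socket 4, upright, its shank at least 38 mm in (horizontal distance between peg4_head and socket4 below 0.005 m and z of peg4_head in the frame of socket4 below 0.038 m and angle between peg4's own z axis and vertical below 0.06 rad and contact force between the fingers and peg4 below 0.5 N), for 0.2 s.
5. peg 1 is driven home under the rammer: collar within 2 mm of the jig (horizontal distance between peg1_head and socket1 below 0.005 m and z of peg1_head in the frame of socket1 below 0.0505 m and angle between peg1's own z axis and vertical below 0.06 rad and contact force between rammer and peg1 above 0.5 N).
6. peg 2 is driven home under the rammer: collar within 2 mm of the jig (horizontal distance between peg2_head and socket2 below 0.005 m and z of peg2_head in the frame of socket2 below 0.042 m and angle between peg2's own z axis and vertical below 0.06 rad and contact force between rammer and peg2 above 0.5 N).
7. peg 3 is driven home under the rammer: collar within 2 mm of the jig (horizontal distance between peg3_head and socket3 below 0.005 m and z of peg3_head in the frame of socket3 below 0.0345 m and angle between peg3's own z axis and vertical below 0.06 rad and contact force between rammer and peg3 above 0.5 N).
8. peg 4 is driven home under the rammer: collar within 2 mm of the jig (horizontal distance between peg4_head and socket4 below 0.005 m and z of peg4_head in the frame of socket4 below 0.028 m and angle between peg4's own z axis and vertical below 0.06 rad and contact force between rammer and peg4 above 0.5 N).
At the end, for the whole second after the job is handed in: Every peg present is in the socket of its number, within 5 mm of its centre, tilted less than 0.06 rad, its collar within 2 mm of the jig's top; the rammer stands upright and released on the cork pad, within 30 mm of its centre (horizontal distance between peg1_head and socket1 below 0.005 m and z of peg1_head in the frame of socket1 below 0.0505 m and angle between each of peg1, peg2, peg3, peg4's own z axis and vertical below 0.06 rad and horizontal distance between peg2_head and socket2 below 0.005 m and z of peg2_head in the frame of socket2 below 0.042 m and horizontal distance between peg3_head and socket3 below 0.005 m and z of peg3_head in the frame of socket3 below 0.0345 m and horizontal distance between peg4_head and socket4 below 0.005 m and z of peg4_head in the frame of socket4 below 0.028 m and horizontal distance between rammer and pad below 0.03 m and z of rammer in the frame of pad below 0.008 m and angle between rammer's own z axis and vertical below 0.1 rad and linear speed of rammer below 0.02 m/s and contact force between the fingers and rammer below 0.5 N); the robot touches nothing.
It fails at once if peg 1 is pressed home by the gripper instead of the rammer (horizontal distance between peg1_head and socket1 below 0.005 m and z of peg1_head in the frame of socket1 below 0.0505 m and angle between peg1's own z axis and vertical below 0.06 rad and contact force between the fingers and peg1 above 1.5 N).
It fails at once if peg 2 is pressed home by the gripper instead of the rammer (horizontal distance between peg2_head and socket2 below 0.005 m and z of peg2_head in the frame of socket2 below 0.042 m and angle between peg2's own z axis and vertical below 0.06 rad and contact force between the fingers and peg2 above 1.5 N).
It fails at once if peg 3 is pressed home by the gripper instead of the rammer (horizontal distance between peg3_head and socket3 below 0.005 m and z of peg3_head in the frame of socket3 below 0.0345 m and angle between peg3's own z axis and vertical below 0.06 rad and contact force between the fingers and peg3 above 1.5 N).
It fails at once if peg 4 is pressed home by the gripper instead of the rammer (horizontal distance between peg4_head and socket4 below 0.005 m and z of peg4_head in the frame of socket4 below 0.028 m and angle between peg4's own z axis and vertical below 0.06 rad and contact force between the fingers and peg4 above 1.5 N).
It fails at once if a bystander is moved more than 30 mm (distance of any of channel, offcut, screwdriver, mug, oil, tape from where it was at the start of the episode above 0.03 m).
Of peg1, peg2, peg3, peg4 only 3 to 4 are there at a start; the rules pass over those that are not, and their reading is None.
At some moment in a run one of rammer may be knocked a few centimetres aside while the robot is not near it.
It also fails if it takes over 208 s, if anything falls off the work surface, if the arm or the gripper's body presses on something with over 40 N, if the wrist force passes 120 N, or if a joint passes its speed limit or range.

## Working session

There is one attempt and no reset: what is moved stays moved. The work goes in short steps, Python scripts to look and compute and a shell command to move; the robot and the scene stay as the last step left them, time stands still between calls to the robot, and variables do not carry over. Pictures are saved under pics/ and viewed, at most 14 in all, crops included, and the job is handed in when it is done.

```bash
ls; mkdir -p pics; cat > shot.py <<'E'
import cv2,sys
from rig import env,imaging
import pickle
for n in sys.argv[2:]:
    c=imaging.camera(n); cv2.imwrite(f'pics/{sys.argv[1]}_{n}.png',c['image'][:,:,::-1])
    pickle.dump(c,open(f'pics/{sys.argv[1]}_{n}.pkl','wb'))
    print(n,c['mtx'].round(1).tolist(),c['dist_coeffs'],c['R'].round(3).tolist(),c['t'])
s=env.state();print(s['time_s'],s['tool_pos'],s['tool_rot'],s['force'],s['gripper_width'])
E
python3 shot.py a scene top wrist
```

```text
pics
scene [[439.1, 0.0, 319.7], [0.0, 439.1, 233.4], [0.0, 0.0, 1.0]] [-0.01851968  0.          0.          0.          0.        ] [[-0.865, 0.502, -0.009], [0.379, 0.64, -0.669], [-0.33, -0.582, -0.743]] [ 0.49908906 -0.15645707  1.22895397]
top [[485.5, 0.0, 326.3], [0.0, 485.5, 242.8], [0.0, 0.0, 1.0]] [-0.13307661  0.          0.          0.          0.        ] [[-0.001, -1.0, -0.015], [-0.982, 0.004, -0.19], [0.19, 0.015, -0.982]] [-0.0028772   0.60026642  1.02774655]
wrist [[359.3, 0.0, 317.2], [0.0, 359.3, 246.2], [0.0, 0.0, 1.0]] [-0.04658324  0.          0.          0.          0.        ] [[0.313, 0.95, -0.003], [0.917, -0.301, 0.263], [0.249, -0.085, -0.965]] [-0.64979516 -0.03475288  0.37897802]
0.15 [0.20294356 0.61704907 0.30300122] [[-9.49948571e-01  3.12405701e-01 -6.24718157e-04]
 [ 3.12406326e-01  9.49946741e-01 -1.86451343e-03]
 [ 1.09643511e-05 -1.96635777e-03 -9.99998067e-01]] [-0.60513797 -0.60955962 -0.6018946 ] 1.000027430742237
```

View pics/a_top.png

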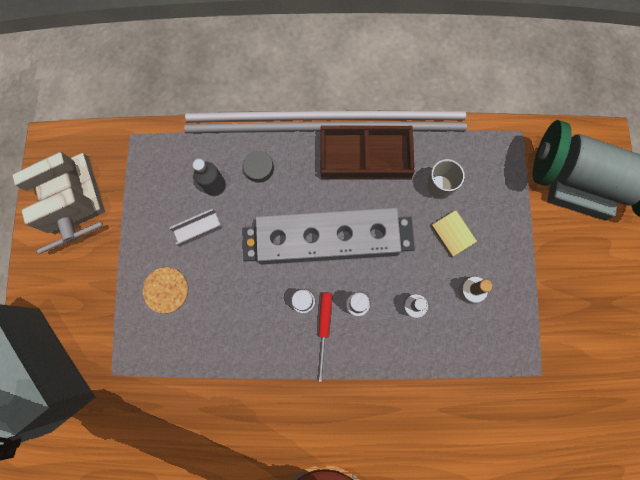

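View pics/a_scene.png

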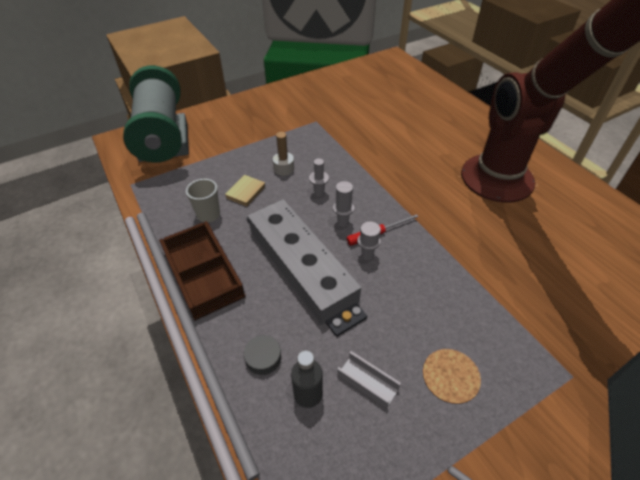

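The top view shows the jig, with socket 1 at (278,237) on the left by the boss and socket 4 at (378,231). There are three pegs at (303,300), (359,303) and (416,305), the rammer at (477,290) and the pad at (165,290). Next I'll get heights and positions.

```bash
cat > geo.py <<'E'
import cv2,numpy as np,pickle
def load(n): return pickle.load(open(f'pics/{n}.pkl','rb'))
def ray(c,uv):
    p=cv2.undistortPoints(np.float64(uv).reshape(-1,1,2),c['mtx'],c['dist_coeffs'])[:,0]
    d=np.c_[p,np.ones(len(p))]@c['R']; return -c['R'].T@c['t'],d
def onz(c,uv,z):
    o,d=ray(c,uv); return o+d*((z-o[2])/d[:,2])[:,None]
def cloud(c):
    h,w=c['depth'].shape; g=np.stack(np.meshgrid(np.arange(w),np.arange(h)),-1).reshape(-1,2)
    o,d=ray(c,g); P=o+d*c['depth'].reshape(-1,1); P[c['depth'].ravel()==0]=np.nan
    return P.reshape(h,w,3)
E
python3 - <<'E'
from geo import *
for n in('a_top','a_scene'):
    c=load(n);P=cloud(c)
    print(n)
    W={'p303':(303,300),'p359':(359,303),'p416':(416,305),'ram':(482,288)} if 'top' in n else {'p303':(370,235),'p359':(344,192),'p416':(319,170),'ram':(282,145)}
    for k,(u,v) in W.items():
        Q=P[v-32:v+33,u-26:u+27].reshape(-1,3);Q=Q[np.isfinite(Q[:,2])]
        m=Q[:,2]>0.03; Q=Q[m]; zt=np.percentile(Q[:,2],98)
        T=Q[Q[:,2]>zt-0.008]
        print(k,'ztop',zt.round(4),'n',len(T),'ctr',((T.max(0)+T.min(0))/2).round(4),'ext',np.ptp(T,0).round(4))
c=load('a_top')
hsv=cv2.cvtColor(c['image'],cv2.COLOR_RGB2HSV)
gray=cv2.cvtColor(c['image'],cv2.COLOR_RGB2GRAY)
for u,v in[(278,237),(311,235),(344,233),(378,231)]:
    r=gray[v-11:v+12,u-11:u+12]; m=(r<90).astype(np.uint8)
    n,l,s,ce=cv2.connectedComponentsWithStats(m); i=1+np.argmax(s[1:,4])
    cnt=max(cv2.findContours((l==i).astype(np.uint8),0,1)[0],key=len)
    x,y,w,h=s[i,:4]; print(s[i],ce[i],onz(c,[(u-11+x+(w-1)/2,v-11+y+(h-1)/2)],.06))
m=cv2.inRange(hsv,(8,110,120),(22,255,255)); m[:, :135]=0;m[:,195:]=0;m[:258]=0;m[325:]=0
print('pad',onz(c,[cv2.moments(m,True)['m10']/m.astype(bool).sum(),cv2.moments(m,True)['m01']/m.astype(bool).sum()],.004))
im=cv2.imread('pics/a_scene.png')[110:290,230:450]; im2=cv2.imread('pics/a_top.png')[195:315,235:500]
cv2.imwrite('pics/z.png',np.vstack([cv2.resize(im,(440,360),interpolation=2),cv2.resize(im2,(440,200),interpolation=2)]))
E
```

```text
a_top
p303 ztop 0.1001 n 329 ctr [0.4711 0.0467 0.0968] ext [0.0406 0.0423 0.0086]
p359 ztop 0.1273 n 293 ctr [ 0.4644 -0.0733  0.1243] ext [0.0387 0.0391 0.0088]
p416 ztop 0.1125 n 124 ctr [ 0.4597 -0.2006  0.1099] ext [0.0253 0.0261 0.0099]
ram ztop 0.1228 n 134 ctr [ 0.4948 -0.3394  0.1201] ext [0.0253 0.028  0.0086]
a_scene
p303 ztop 0.0975 n 249 ctr [0.4736 0.0465 0.0944] ext [0.044  0.0453 0.0096]
p359 ztop 0.125 n 179 ctr [ 0.4668 -0.0748  0.1218] ext [0.0395 0.0393 0.0097]
p416 ztop 0.1249 n 112 ctr [ 0.4706 -0.0757  0.1217] ext [0.0317 0.0375 0.0095]
ram ztop 0.1208 n 63 ctr [ 0.4995 -0.3394  0.1182] ext [0.0264 0.0292 0.01  ]
[  3   4  15  15 130] [10.49230769  9.85384615] [[0.61359452 0.10614426 0.06      ]]
[  4   4  15  15 125] [11.576  9.76 ] [[0.61782594 0.02983424 0.06      ]]
[  4   4  15  15 135] [12.23703704  9.88148148] [[ 0.6220831  -0.04405918  0.06      ]]
[  3   4  16  14 145] [11.55172414 10.09655172] [[ 0.62751446 -0.11921126  0.06      ]]
pad [[0.49962799 0.37690962 0.004     ]]
```

View pics/z.png

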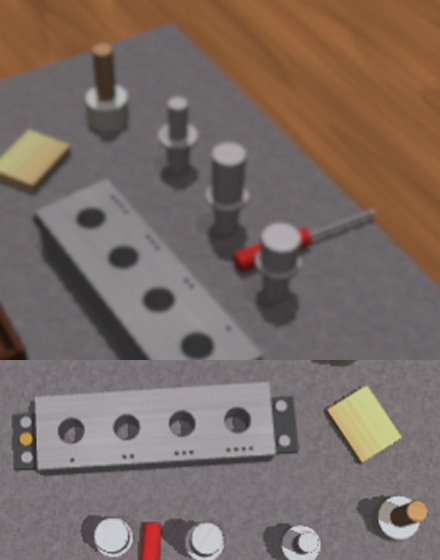

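Three pegs are present. Going by top height and head width, they are:
- **Peg 4:** (0.472, 0.047)
- **Peg 2:** (0.466, -0.074)
- **Peg 3:** (0.461, -0.200)

Peg 1 is absent. I'll grip across the jig (tool y along world x) so the fingers clear the neighbouring pegs.

```bash
cat > plan.py <<'E'
# plan.py x y z [x y z ...]: rows (fractions) to reach TCP points with tool y across jig, z down; all from the present pose
import sys,numpy as np
from rig import env
from scipy.spatial.transform import Rotation as Ro
s=env.state();R=np.array(s['tool_rot']);p=np.array(s['tool_pos'])
y=np.array([.9981,.0616,0]);z=np.array([0,0,-1.]);Rt=np.c_[np.cross(y,z),y,z]
r=Ro.from_matrix(R.T@Rt).as_rotvec()/np.pi
print('t',s['time_s'],'pos',p.round(4),'F',np.round(s['force'],2),'w',round(s['gripper_width'],3),'gf',s['grasp_force'])
a=list(map(float,sys.argv[1:]))
for q in np.reshape(a,(-1,3)): print(q,'->',(R.T@(q-p)/.6).round(4),r.round(4))
E
python3 plan.py .5 .3 .3 .466 -.0737 .3
```

```text
t 0.15 pos [0.2029 0.617  0.303 ] F [-0.61 -0.61 -0.6 ] w 1.0 gf 0.0
[0.5 0.3 0.3] -> [-0.6354 -0.3473  0.0057] [-0.0006  0.0004  0.3792]
[ 0.466  -0.0737  0.3   ] -> [-0.7761 -0.9566  0.0069] [-0.0006  0.0004  0.3792]
```

```bash
python3 -m handwheel '[-0.635,-0.347,0.006,0,0,0.19, -0.635,-0.347,0.006,0,0,0.379, -0.635,-0.347,0.006,0,0,0.379, -0.635,-0.347,0.006,0,0,0.379, -0.635,-0.347,0.006,0,0,0.379, -0.635,-0.347,0.006,0,0,0.379, -0.635,-0.347,0.006,0,0,0.379, -0.635,-0.347,0.006,0,0,0.379, -0.635,-0.347,0.006,0,0,0.379, -0.635,-0.347,0.006,0,0,0.379, -0.635,-0.347,0.006,0,0,0.379, -0.635,-0.347,0.006,0,0,0.379]' 1 60; python3 plan.py .466 -.0737 .3 .466 -.0737 .21 .466 -.0737 .154
```

```text
time_s: 1.35
tool_pos: [0.4988, 0.3022, 0.2999]
tool_rot: [[-0.065, 0.998, -0.002], [0.998, 0.065, 0.001], [0.001, -0.002, -1.0]]
force: [0.4, 0.2, -0.3]
gripper_width: 1.002
grasp_force: 0.0
t 1.35 pos [0.4988 0.3022 0.2999] F [ 0.37  0.2  -0.34] w 1.002 gf 0.0
[ 0.466  -0.0737  0.3   ] -> [-6.216e-01 -9.520e-02 -6.000e-04] [-0.0005 -0.0003  0.0011]
[ 0.466  -0.0737  0.21  ] -> [-0.6217 -0.095   0.1494] [-0.0005 -0.0003  0.0011]
[ 0.466  -0.0737  0.154 ] -> [-0.6218 -0.0948  0.2427] [-0.0005 -0.0003  0.0011]
```

```bash
python3 -m handwheel '[-0.62,-0.095,0,0,0,0.001, -0.62,-0.095,0,0,0,0.001, -0.62,-0.095,0,0,0,0.001, -0.62,-0.095,0,0,0,0.001, -0.62,-0.095,0,0,0,0.001, -0.62,-0.095,0,0,0,0.001, -0.62,-0.095,0,0,0,0.001, -0.62,-0.095,0,0,0,0.001, -0.62,-0.095,0,0,0,0.001, -0.62,-0.095,0,0,0,0.001, -0.62,-0.095,0,0,0,0.001, -0.62,-0.095,0,0,0,0.001]' >/dev/null;python3 shot.py b wrist; python3 plan.py .466 -.0737 .21 .466 -.0737 .154
python3 - <<'E'
from geo import *
c=load('b_wrist');P=cloud(c);print(-c['R'].T@c['t'])
Q=P.reshape(-1,3);Q=Q[np.isfinite(Q).all(1)]
for z,x,y,h in((.124,.466,-.074,'2'),(.096,.472,.047,'4'),(.109,.461,-.2,'3')):
    T=Q[(abs(Q[:,2]-z)<.004)&(np.hypot(Q[:,0]-x,Q[:,1]-y)<.035)]
    print(h,len(T), ((T.max(0)+T.min(0))/2).round(4) if len(T) else '',np.median(T,0).round(4) if len(T) else '',np.ptp(T,0).round(3) if len(T) else '')
E
```

```text
wrist [[359.3, 0.0, 317.2], [0.0, 359.3, 246.2], [0.0, 0.0, 1.0]] [-0.04658324  0.          0.          0.          0.        ] [[0.998, 0.063, -0.001], [0.061, -0.963, 0.263], [0.016, -0.262, -0.965]] [-0.46171621 -0.13025117  0.34889589]
2.6 [ 0.46655517 -0.07233986  0.3001716 ] [[-6.29066412e-02  9.98019378e-01 -2.74735183e-04]
 [ 9.98019209e-01  6.29068029e-02  6.26081680e-04]
 [ 6.42124361e-04 -2.34806294e-04 -9.99999766e-01]] [-0.01918996 -0.55136803  0.08304553] 0.99859406095163
t 2.6 pos [ 0.4666 -0.0723  0.3002] F [-0.02 -0.55  0.08] w 0.999 gf 0.0
[ 0.466  -0.0737  0.21  ] -> [-0.0023 -0.001   0.1503] [-0.0001 -0.0002  0.0004]
[ 0.466  -0.0737  0.154 ] -> [-0.0024 -0.001   0.2436] [-0.0001 -0.0002  0.0004]
[ 0.46327702 -0.00472073  0.37044255]
2 2329 [ 0.4668 -0.0722  0.1233] [ 0.4667 -0.0715  0.1243] [0.039 0.039 0.007]
4 3099 [0.4731 0.0479 0.0954] [0.4729 0.0477 0.0961] [0.043 0.044 0.007]
3 643 [ 0.4621 -0.1998  0.108 ] [ 0.4623 -0.1983  0.1091] [0.025 0.025 0.006]
```

View pics/b_wrist.png

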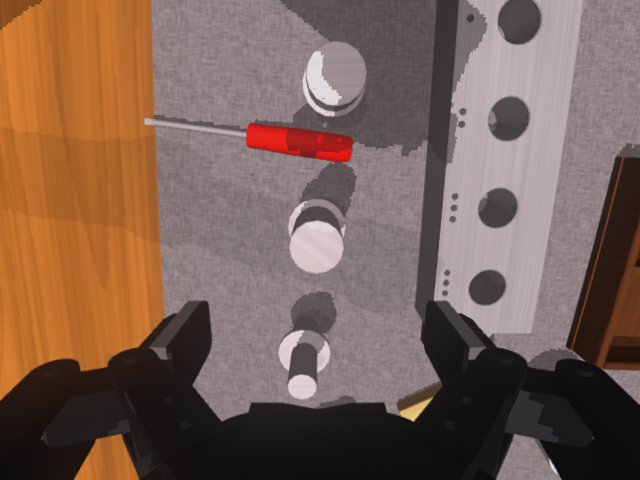

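The wrist view puts peg 2 at (317,247), on the tool's centre line at (0.467, -0.072), with the fingers clear on either side. I'll descend and grip.

```bash
python3 -m handwheel '[0,0,0.06,0,0,0, 0,0,0.12,0,0,0, 0,0,0.18,0,0,0, 0,0,0.22,0,0,0, 0,0,0.243,0,0,0, 0,0,0.243,0,0,0, 0,0,0.243,0,0,0, 0,0,0.243,0,0,0]'; python3 -m handwheel '[0,0,0,0,0,0, 0,0,0,0,0,0, 0,0,0,0,0,0, 0,0,0,0,0,0, 0,0,0,0,0,0, 0,0,0,0,0,0, 0,0,0,0,0,0, 0,0,0,0,0,0, 0,0,0,0,0,0, 0,0,0,0,0,0]' 0 60
python3 -m handwheel '[0,0,-0.05,0,0,0, 0,0,-0.1,0,0,0, 0,0,-0.15,0,0,0, 0,0,-0.2,0,0,0, 0,0,-0.22,0,0,0, 0,0,-0.22,0,0,0, 0,0,-0.22,0,0,0]'; python3 plan.py .618 .0306 .29
```

```text
time_s: 3.4
tool_pos: [0.467, -0.074, 0.1554]
tool_rot: [[-0.06, 0.998, 0.002], [0.998, 0.06, -0.0], [-0.0, 0.002, -1.0]]
force: [0.4, -1.4, 0.1]
gripper_width: 1.003
grasp_force: 0.0
time_s: 4.4
tool_pos: [0.4664, -0.0743, 0.1551]
tool_rot: [[-0.059, 0.998, 0.001], [0.998, 0.059, 0.0], [0.0, 0.001, -1.0]]
force: [-1.4, 1.0, 5.6]
gripper_width: 0.456
grasp_force: 59.8
time_s: 5.1
tool_pos: [0.4655, -0.0739, 0.2857]
tool_rot: [[-0.059, 0.998, -0.002], [0.998, 0.059, 0.0], [0.0, -0.002, -1.0]]
force: [-0.5, -0.2, -2.3]
gripper_width: 0.454
grasp_force: 60.9
t 5.1 pos [ 0.4655 -0.0739  0.2857] F [-0.45 -0.22 -2.34] w 0.454 gf 60.91639280319214
[0.618  0.0306 0.29  ] -> [ 0.1588  0.264  -0.0076] [-0.0006 -0.0002 -0.0007]
```

```bash
python3 -m handwheel '[0.05,0.08,-0.008,0,0,0, 0.1,0.16,-0.008,0,0,0, 0.14,0.23,-0.008,0,0,0, 0.159,0.264,-0.008,0,0,0, 0.159,0.264,-0.008,0,0,0, 0.159,0.264,-0.008,0,0,0, 0.159,0.264,-0.008,0,0,0, 0.159,0.264,-0.008,0,0,0]' >/dev/null; cat > see.py <<'E'
import sys
from geo import *
from rig import imaging,env
# see.py ztop r : peg top centre from wrist & top depth near tool; socket centres from wrist
zt=float(sys.argv[1]);p=np.array(env.state()['tool_pos']);print('tool',p.round(4))
for n in('wrist','top'):
    c=imaging.camera(n);pickle.dump(c,open(f'pics/see_{n}.pkl','wb'));cv2.imwrite(f'pics/see_{n}.png',c['image'][:,:,::-1])
    Q=cloud(c).reshape(-1,3);Q=Q[np.isfinite(Q).all(1)]
    T=Q[(abs(Q[:,2]-zt)<.006)&(np.hypot(*(Q[:,:2]-p[:2]).T)<.03)]
    if len(T)>20: print(n,len(T),((T.max(0)+T.min(0))/2).round(4),np.median(T,0).round(4),np.ptp(T,0).round(4))
    g=cv2.cvtColor(c['image'],cv2.COLOR_RGB2GRAY)
    for k,X in enumerate([(.6134,.1054),(.618,.0306),(.6226,-.0442),(.6272,-.1191)]):
        uv=cv2.projectPoints(np.array([[*X,.06]]),cv2.Rodrigues(c['R'])[0],c['t'],c['mtx'],c['dist_coeffs'])[0].ravel()
        if not(30<uv[0]<610 and 30<uv[1]<450): continue
        w=26 if n=='wrist' else 11
        u,v=np.round(uv).astype(int);r=g[v-w:v+w+1,u-w:u+w+1];th,_=cv2.threshold(r,0,255,cv2.THRESH_OTSU)
        cs=cv2.findContours((r<th).astype(np.uint8),0,1)[0];cn=max(cs,key=cv2.contourArea)
        if len(cn)<6: continue
        W=onz(c,cn[:,0]+[u-w,v-w],.06); (a,b),rad=cv2.minEnclosingCircle(W[:,:2].astype(np.float32))
        print(n,'socket',k+1,round(a,4),round(b,4),'r',round(rad,4))
E
python3 see.py .26; python3 plan.py
```

```text
tool [0.6177 0.0289 0.2909]
wrist 12161 [0.617 0.031 0.26 ] [0.6182 0.0342 0.2597] [0.0542 0.0397 0.012 ]
wrist socket 1 0.616 0.106 r 0.0186
wrist socket 2 0.618 0.027 r 0.0238
wrist socket 3 0.6225 -0.0322 r 0.027
wrist socket 4 0.6271 -0.11 r 0.0323
top socket 1 0.6021 0.0846 r 0.0142
top socket 2 0.6182 0.0369 r 0.0309
top socket 3 0.6233 -0.0444 r 0.018
top socket 4 0.6275 -0.1195 r 0.0177
t 6.0 pos [0.6181 0.0294 0.2914] F [-0.35  0.09 -1.32] w 0.456 gf 61.4541220664978
```

View pics/see_wrist.png

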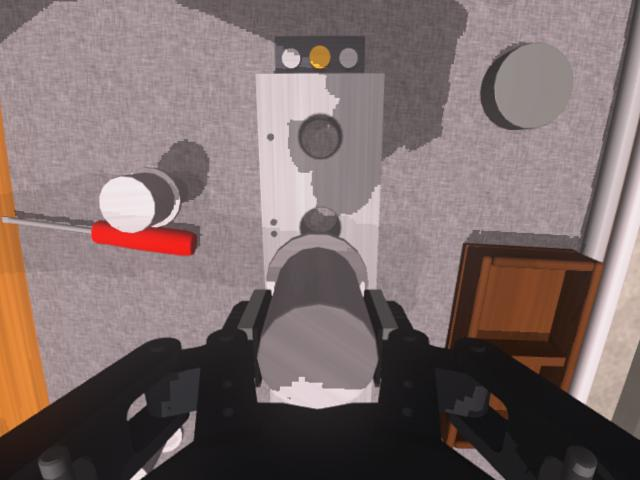

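The view shows peg 2 upright in the grip and in line with sockets 1 and 2, at columns 318 and 320. I'll lower it.

```bash
python3 -m handwheel '[0,0,0.04,0,0,0, 0,0,0.08,0,0,0, 0,0,0.11,0,0,0, 0,0,0.13,0,0,0, 0,0,0.145,0,0,0, 0,0,0.16,0,0,0, 0,0,0.16,0,0,0, 0,0,0.16,0,0,0]'; python3 -m handwheel '[0,0,0.006,0,0,0, 0,0,0.012,0,0,0, 0,0,0.018,0,0,0, 0,0,0.024,0,0,0, 0,0,0.03,0,0,0, 0,0,0.03,0,0,0, 0,0,0.03,0,0,0]';
```

```text
time_s: 6.8
tool_pos: [0.6191, 0.0304, 0.1957]
tool_rot: [[-0.059, 0.998, 0.001], [0.998, 0.059, -0.0], [-0.0, 0.001, -1.0]]
force: [0.9, 1.0, -2.1]
gripper_width: 0.452
grasp_force: 61.6
time_s: 7.5
tool_pos: [0.6192, 0.0301, 0.1772]
tool_rot: [[-0.059, 0.998, 0.001], [0.998, 0.059, -0.001], [-0.001, 0.001, -1.0]]
force: [2.2, -1.1, -2.7]
gripper_width: 0.455
grasp_force: 61.5
```

```bash
python3 -m handwheel '[0,0,0.003,0,0,0, 0,0,0.005,0,0,0, 0,0,0.005,0,0,0, 0,0,0.005,0,0,0]'; python3 -m handwheel '[0,0,0.002,0,0,0, 0,0,0.004,0,0,0, 0,0,0.004,0,0,0, 0,0,0.004,0,0,0]'
```

```text
time_s: 7.9
tool_pos: [0.6193, 0.0301, 0.1746]
tool_rot: [[-0.059, 0.998, 0.002], [0.998, 0.059, -0.001], [-0.001, 0.002, -1.0]]
force: [2.4, -1.7, -2.2]
gripper_width: 0.455
grasp_force: 61.6
time_s: 8.3
tool_pos: [0.6193, 0.03, 0.1722]
tool_rot: [[-0.059, 0.998, 0.002], [0.998, 0.059, -0.001], [-0.001, 0.002, -1.0]]
force: [2.9, -2.6, 0.2]
gripper_width: 0.453
grasp_force: 61.7
```

Contact: the socket now carries the weight, with the collar about 7 mm up. I'll release and check.

```bash
python3 -m handwheel '[0,0,0.001,0,0,0, 0,0,0.001,0,0,0, 0,0,0.001,0,0,0]' 0.6; python3 -m handwheel '[0,0,0,0,0,0, 0,0,0,0,0,0, 0,0,0,0,0,0, 0,0,0,0,0,0, 0,0,0,0,0,0]' 0.75;  python3 -m handwheel '[0,0,-0.05,0,0,0, 0,0,-0.1,0,0,0, 0,0,-0.15,0,0,0, 0,0,-0.19,0,0,0, 0,0,-0.19,0,0,0, 0,0,-0.19,0,0,0]' 1
cat > pegs.py <<'E'
import sys
from geo import *
from rig import imaging
for n in sys.argv[1:]:
    c=imaging.camera(n);Q=cloud(c).reshape(-1,3);Q=Q[np.isfinite(Q).all(1)]
    for k,x,y,r,h in((2,.618,.0306,.02,74),(3,.6226,-.0442,.013,59),(4,.6272,-.1191,.022,46)):
        T=Q[(np.hypot(Q[:,0]-x,Q[:,1]-y)<.035)&(Q[:,2]>.09)]
        if len(T)<10: continue
        z=np.percentile(T[:,2],90); T=T[abs(T[:,2]-z)<.004]
        print(n,k,len(T),'ctr',((T.max(0)+T.min(0))/2).round(4)[:2],'ext',np.ptp(T,0).round(3)[:2],'top',np.median(T[:,2]).round(4),'collar gap mm',(np.median(T[:,2])*1e3-60-h).round(1))
E
python3 pegs.py wrist top scene; python3 plan.py .4625 -.1995 .3
```

```text
time_s: 8.6
tool_pos: [0.6176, 0.0314, 0.1707]
tool_rot: [[-0.06, 0.998, -0.003], [0.998, 0.06, 0.001], [0.002, -0.003, -1.0]]
force: [-0.2, 0.6, -0.7]
gripper_width: 0.602
grasp_force: 0.0
time_s: 9.1
tool_pos: [0.6187, 0.0304, 0.1713]
tool_rot: [[-0.059, 0.998, -0.0], [0.998, 0.059, 0.0], [0.0, -0.0, -1.0]]
force: [-0.5, 0.4, -0.8]
gripper_width: 0.752
grasp_force: 0.0
time_s: 9.7
tool_pos: [0.6186, 0.0304, 0.2854]
tool_rot: [[-0.059, 0.998, 0.0], [0.998, 0.059, 0.0], [0.0, 0.0, -1.0]]
force: [-0.7, -0.5, 0.4]
gripper_width: 1.0
grasp_force: 0.0
wrist 2 6404 ctr [0.6179 0.0475] ext [0.057 0.012] top 0.3117 collar gap mm 177.7
top 2 309 ctr [0.5971 0.0321] ext [0.024 0.062] top 0.5742 collar gap mm 440.2
top 3 46 ctr [ 0.6206 -0.0121] ext [0.029 0.004] top 0.5457 collar gap mm 426.7
scene 2 318 ctr [0.6064 0.0313] ext [0.029 0.068] top 0.5675 collar gap mm 433.5
t 9.85 pos [0.618  0.0306 0.2837] F [-0.08 -0.12 -0.56] w 1.006 gf 0.0
[ 0.4625 -0.1995  0.3   ] -> [-0.3674 -0.2815 -0.0263] [-0.001  -0.     -0.0007]
```

```bash
sed -i 's/(Q\[:,2\]>.09)/(Q[:,2]>.09)\&(Q[:,2]<.16)/' pegs.py; python3 -m handwheel '[-0.08,-0.06,-0.026,0,0,0, -0.15,-0.12,-0.026,0,0,0, -0.22,-0.18,-0.026,0,0,0, -0.3,-0.23,-0.026,0,0,0, -0.35,-0.26,-0.026,0,0,0, -0.367,-0.281,-0.026,0,0,0, -0.367,-0.281,-0.026,0,0,0, -0.367,-0.281,-0.026,0,0,0, -0.367,-0.281,-0.026,0,0,0]' 1 >/dev/null; python3 pegs.py wrist top scene;python3 plan.py .4625 -.1995 .3 .4625 -.1995 .145
python3 - <<'E'
from geo import *
from rig import imaging
Q=cloud(imaging.camera('wrist')).reshape(-1,3);Q=Q[np.isfinite(Q).all(1)]
T=Q[(abs(Q[:,2]-.109)<.004)&(np.hypot(Q[:,0]-.461,Q[:,1]+.2)<.03)];print(((T.max(0)+T.min(0))/2).round(4),np.ptp(T,0).round(3))
E
```

```text
top 2 233 ctr [0.6187 0.0304] ext [0.039 0.038] top 0.1379 collar gap mm 3.9
scene 2 226 ctr [0.6211 0.0286] ext [0.038 0.041] top 0.1363 collar gap mm 2.3
t 10.9 pos [ 0.4643 -0.198   0.3005] F [-0.34 -0.95 -0.26] w 1.001 gf 0.0
[ 0.4625 -0.1995  0.3   ] -> [-0.0023 -0.0031  0.0008] [-0.0002 -0.0002  0.0002]
[ 0.4625 -0.1995  0.145 ] -> [-0.0024 -0.003   0.2592] [-0.0002 -0.0002  0.0002]
[ 0.4624 -0.2     0.108 ] [0.025 0.025 0.006]
```

Peg 2 stands in socket 2 at (0.619, 0.030). Next is peg 3.

```bash
python3 -m handwheel '[-0.003,-0.003,0.06,0,0,0, -0.003,-0.003,0.12,0,0,0, -0.003,-0.003,0.18,0,0,0, -0.003,-0.003,0.23,0,0,0, -0.003,-0.003,0.257,0,0,0, -0.003,-0.003,0.257,0,0,0, -0.003,-0.003,0.257,0,0,0, -0.003,-0.003,0.257,0,0,0]' >/dev/null; python3 -m handwheel '[0,0,0,0,0,0, 0,0,0,0,0,0, 0,0,0,0,0,0, 0,0,0,0,0,0, 0,0,0,0,0,0, 0,0,0,0,0,0, 0,0,0,0,0,0, 0,0,0,0,0,0, 0,0,0,0,0,0, 0,0,0,0,0,0]' 0 60
python3 -m handwheel '[0,0,-0.05,0,0,0, 0,0,-0.1,0,0,0, 0,0,-0.15,0,0,0, 0,0,-0.2,0,0,0, 0,0,-0.23,0,0,0, 0,0,-0.23,0,0,0, 0,0,-0.23,0,0,0]'; python3 plan.py .6226 -.0440 .285
```

```text
time_s: 12.75
tool_pos: [0.4619, -0.2014, 0.1472]
tool_rot: [[-0.059, 0.998, 0.001], [0.998, 0.059, -0.0], [-0.0, 0.001, -1.0]]
force: [-0.6, 0.4, 4.9]
gripper_width: 0.29
grasp_force: 58.7
time_s: 13.45
tool_pos: [0.4612, -0.2008, 0.2838]
tool_rot: [[-0.059, 0.998, -0.002], [0.998, 0.059, 0.001], [0.001, -0.002, -1.0]]
force: [0.0, -0.3, -2.2]
gripper_width: 0.288
grasp_force: 59.2
t 13.45 pos [ 0.4612 -0.2008  0.2838] F [ 0.01 -0.31 -2.19] w 0.288 gf 59.17231500148773
[ 0.6226 -0.044   0.285 ] -> [ 0.245   0.284  -0.0023] [-0.0005 -0.0003 -0.0007]
```

```bash
python3 -m handwheel '[0.07,0.08,-0.003,0,0,0, 0.14,0.16,-0.003,0,0,0, 0.2,0.23,-0.003,0,0,0, 0.235,0.27,-0.003,0,0,0, 0.242,0.284,-0.003,0,0,0, 0.242,0.284,-0.003,0,0,0, 0.242,0.284,-0.003,0,0,0, 0.242,0.284,-0.003,0,0,0, 0.242,0.284,-0.003,0,0,0]'; python3 see.py .246
```

```text
time_s: 14.35
tool_pos: [0.6222, -0.0481, 0.2861]
tool_rot: [[-0.056, 0.998, -0.002], [0.998, 0.056, -0.001], [-0.001, -0.002, -1.0]]
force: [0.4, -0.1, -2.0]
gripper_width: 0.285
grasp_force: 59.6
tool [ 0.6222 -0.0481  0.2861]
wrist 5980 [ 0.6225 -0.0468  0.246 ] [ 0.6229 -0.043   0.2479] [0.0515 0.0259 0.012 ]
wrist socket 2 0.6185 0.0296 r 0.0284
wrist socket 3 0.6228 -0.0496 r 0.0251
wrist socket 4 0.6276 -0.1165 r 0.0318
top socket 1 0.6144 0.1068 r 0.035
top socket 2 0.6182 0.0425 r 0.028
top socket 3 0.6219 -0.0618 r 0.026
top socket 4 0.6275 -0.1195 r 0.0177
```

```bash
python3 -m handwheel '[0.002,0,0.04,0,0,0, 0.002,0,0.08,0,0,0, 0.002,0,0.12,0,0,0, 0.002,0,0.15,0,0,0, 0.002,0,0.17,0,0,0, 0.002,0,0.188,0,0,0, 0.002,0,0.188,0,0,0, 0.002,0,0.188,0,0,0]'; python3 -m handwheel '[0,0,0.003,0,0,0, 0,0,0.006,0,0,0, 0,0,0.008,0,0,0, 0,0,0.008,0,0,0, 0,0,0.008,0,0,0]'
```

```text
time_s: 15.25
tool_pos: [0.6235, -0.0452, 0.1742]
tool_rot: [[-0.059, 0.998, 0.001], [0.998, 0.059, -0.0], [-0.0, 0.001, -1.0]]
force: [1.0, -0.6, -2.6]
gripper_width: 0.288
grasp_force: 59.6
time_s: 15.75
tool_pos: [0.6236, -0.0451, 0.1692]
tool_rot: [[-0.059, 0.998, 0.001], [0.998, 0.059, -0.0], [-0.0, 0.001, -1.0]]
force: [0.6, -0.1, -1.7]
gripper_width: 0.289
grasp_force: 59.6
```

```bash
python3 -m handwheel '[0,0,0.002,0,0,0, 0,0,0.004,0,0,0, 0,0,0.004,0,0,0, 0,0,0.004,0,0,0]';python3 -m handwheel '[0,0,0.001,0,0,0, 0,0,0.003,0,0,0, 0,0,0.003,0,0,0, 0,0,0.003,0,0,0]'
```

```text
time_s: 16.15
tool_pos: [0.6236, -0.045, 0.1665]
tool_rot: [[-0.059, 0.998, 0.001], [0.998, 0.059, -0.0], [-0.0, 0.001, -1.0]]
force: [1.8, 0.1, -2.5]
gripper_width: 0.288
grasp_force: 59.6
time_s: 16.55
tool_pos: [0.6236, -0.045, 0.1648]
tool_rot: [[-0.059, 0.998, 0.001], [0.998, 0.059, -0.0], [-0.0, 0.001, -1.0]]
force: [2.4, 0.9, -1.2]
gripper_width: 0.289
grasp_force: 59.6
```

```bash
python3 -m handwheel '[0,0,0.001,0,0,0, 0,0,0.001,0,0,0, 0,0,0.001,0,0,0]' 0.4 >/dev/null; python3 -m handwheel '[0,0,0,0,0,0, 0,0,0,0,0,0, 0,0,0,0,0,0, 0,0,0,0,0,0, 0,0,0,0,0,0]' 0.6;  python3 -m handwheel '[0,0,-0.05,0,0,0, 0,0,-0.1,0,0,0, 0,0,-0.15,0,0,0, 0,0,-0.2,0,0,0, 0,0,-0.23,0,0,0, 0,0,-0.23,0,0,0, 0,0,-0.23,0,0,0]' 1 >/dev/null
python3 plan.py .473 .0470 .3
```

```text
time_s: 17.35
tool_pos: [0.6232, -0.0451, 0.1641]
tool_rot: [[-0.059, 0.998, -0.0], [0.998, 0.059, -0.0], [-0.0, -0.0, -1.0]]
force: [0.5, 1.1, -0.3]
gripper_width: 0.597
grasp_force: 0.0
t 18.05 pos [ 0.6228 -0.045   0.3016] F [ 0.09  0.78 -1.68] w 1.002 gf 0.0
[0.473 0.047 0.3  ] -> [ 0.1678 -0.2402  0.0028] [-0.0002 -0.0001 -0.0008]
```

```bash
python3 -m handwheel '[0.06,-0.08,0.002,0,0,0, 0.11,-0.16,0.002,0,0,0, 0.15,-0.21,0.002,0,0,0, 0.166,-0.238,0.002,0,0,0, 0.166,-0.239,0.002,0,0,0, 0.166,-0.239,0.002,0,0,0, 0.166,-0.239,0.002,0,0,0, 0.166,-0.239,0.002,0,0,0]' >/dev/null; python3 pegs.py top scene;python3 plan.py .473 .0475 .133
python3 - <<'E'
from geo import *
from rig import imaging
Q=cloud(imaging.camera('wrist')).reshape(-1,3);Q=Q[np.isfinite(Q).all(1)]
T=Q[(abs(Q[:,2]-.096)<.004)&(np.hypot(Q[:,0]-.472,Q[:,1]-.047)<.035)];print(((T.max(0)+T.min(0))/2).round(4),np.ptp(T,0).round(3))
E
```

```text
top 2 250 ctr [0.6185 0.0305] ext [0.039 0.038] top 0.1377 collar gap mm 3.7
top 3 100 ctr [ 0.6229 -0.0449] ext [0.024 0.025] top 0.1232 collar gap mm 4.2
scene 2 227 ctr [0.621  0.0294] ext [0.04  0.042] top 0.1362 collar gap mm 2.2
scene 3 82 ctr [ 0.6258 -0.0463] ext [0.024 0.025] top 0.1219 collar gap mm 2.9
t 18.95 pos [0.4749 0.0452 0.3006] F [-0.2  -0.56  0.16] w 1.001 gf 0.0
[0.473  0.0475 0.133 ] -> [ 0.0043 -0.0028  0.2793] [-0.      0.0002 -0.0012]
[0.4733 0.0481 0.0955] [0.043 0.043 0.007]
```

```bash
python3 -m handwheel '[0.003,-0.002,0.06,0,0,0, 0.003,-0.002,0.12,0,0,0, 0.003,-0.002,0.18,0,0,0, 0.003,-0.002,0.23,0,0,0, 0.003,-0.002,0.26,0,0,0, 0.003,-0.002,0.278,0,0,0, 0.003,-0.002,0.278,0,0,0, 0.003,-0.002,0.278,0,0,0, 0.003,-0.002,0.278,0,0,0]'; python3 -m handwheel '[0,0,0,0,0,0, 0,0,0,0,0,0, 0,0,0,0,0,0, 0,0,0,0,0,0, 0,0,0,0,0,0, 0,0,0,0,0,0, 0,0,0,0,0,0, 0,0,0,0,0,0, 0,0,0,0,0,0, 0,0,0,0,0,0]' 0 60
python3 -m handwheel '[0,0,-0.05,0,0,0, 0,0,-0.1,0,0,0, 0,0,-0.15,0,0,0, 0,0,-0.2,0,0,0, 0,0,-0.26,0,0,0, 0,0,-0.28,0,0,0, 0,0,-0.28,0,0,0]'; python3 plan.py .6278 -.1205 .3
```

```text
time_s: 19.9
tool_pos: [0.4736, 0.0476, 0.1351]
tool_rot: [[-0.059, 0.998, 0.002], [0.998, 0.059, 0.0], [0.0, 0.002, -1.0]]
force: [0.4, 0.1, -0.7]
gripper_width: 0.999
grasp_force: 0.0
time_s: 20.9
tool_pos: [0.473, 0.0476, 0.1348]
tool_rot: [[-0.059, 0.998, 0.001], [0.998, 0.059, 0.0], [0.0, 0.001, -1.0]]
force: [-0.5, -1.4, 5.3]
gripper_width: 0.501
grasp_force: 60.2
time_s: 21.6
tool_pos: [0.4733, 0.0476, 0.3036]
tool_rot: [[-0.059, 0.998, 0.004], [0.998, 0.059, 0.001], [0.001, 0.004, -1.0]]
force: [0.4, -0.6, -2.8]
gripper_width: 0.499
grasp_force: 61.9
t 21.6 pos [0.4733 0.0476 0.3036] F [ 0.44 -0.63 -2.76] w 0.499 gf 61.87688112258911
[ 0.6278 -0.1205  0.3   ] -> [-0.2949  0.2404  0.0067] [ 0.0012 -0.0002 -0.0007]
```

```bash
python3 -m handwheel '[-0.07,0.06,0.006,0,0,0, -0.14,0.12,0.006,0,0,0, -0.21,0.18,0.006,0,0,0, -0.26,0.22,0.006,0,0,0, -0.285,0.235,0.006,0,0,0, -0.293,0.24,0.006,0,0,0, -0.293,0.24,0.006,0,0,0, -0.293,0.24,0.006,0,0,0, -0.293,0.24,0.006,0,0,0, -0.293,0.24,0.006,0,0,0]'; python3 see.py .261; python3 plan.py .6278 -.12 .162
```

```text
time_s: 22.6
tool_pos: [0.6267, -0.1178, 0.2986]
tool_rot: [[-0.061, 0.998, -0.0], [0.998, 0.061, 0.001], [0.001, -0.0, -1.0]]
force: [-0.4, 0.4, -2.6]
gripper_width: 0.499
grasp_force: 62.3
tool [ 0.6267 -0.1178  0.2986]
wrist 13088 [ 0.6261 -0.1171  0.261 ] [ 0.6273 -0.1141  0.2599] [0.0548 0.0436 0.012 ]
wrist socket 2 0.618 0.0352 r 0.0234
wrist socket 3 0.6242 -0.0447 r 0.029
wrist socket 4 0.6279 -0.1287 r 0.0272
top socket 1 0.6133 0.1056 r 0.035
top socket 2 0.625 0.0255 r 0.0273
top socket 3 0.6222 -0.0464 r 0.0339
top socket 4 0.6303 -0.1039 r 0.0238
t 22.7 pos [ 0.6268 -0.1184  0.2988] F [ 0.11  0.44 -3.05] w 0.5 gf 62.301117181777954
[ 0.6278 -0.12    0.162 ] -> [-0.0029  0.0014  0.228 ] [ 0.0001 -0.0001 -0.0004]
```

```bash
python3 -m handwheel '[-0.002,0.001,0.05,0,0,0, -0.002,0.001,0.1,0,0,0, -0.002,0.001,0.14,0,0,0, -0.002,0.001,0.17,0,0,0, -0.002,0.001,0.2,0,0,0, -0.002,0.001,0.216,0,0,0, -0.002,0.001,0.228,0,0,0, -0.002,0.001,0.228,0,0,0, -0.002,0.001,0.228,0,0,0]';python3 -m handwheel '[0,0,0.003,0,0,0, 0,0,0.006,0,0,0, 0,0,0.009,0,0,0, 0,0,0.009,0,0,0, 0,0,0.009,0,0,0]'
```

```text
time_s: 23.6
tool_pos: [0.6282, -0.1203, 0.1623]
tool_rot: [[-0.06, 0.998, 0.001], [0.998, 0.06, 0.0], [0.0, 0.001, -1.0]]
force: [1.7, 0.6, -2.7]
gripper_width: 0.493
grasp_force: 62.0
time_s: 24.1
tool_pos: [0.6284, -0.1202, 0.1566]
tool_rot: [[-0.06, 0.998, 0.002], [0.998, 0.06, 0.0], [0.0, 0.002, -1.0]]
force: [1.8, 1.8, -0.8]
gripper_width: 0.502
grasp_force: 62.1
```

```bash
python3 -m handwheel '[0,0,0.002,0,0,0, 0,0,0.004,0,0,0, 0,0,0.004,0,0,0, 0,0,0.004,0,0,0]';python3 -m handwheel '[0,0,0.001,0,0,0, 0,0,0.003,0,0,0, 0,0,0.003,0,0,0, 0,0,0.003,0,0,0]'
```

```text
time_s: 24.5
tool_pos: [0.6283, -0.1201, 0.1541]
tool_rot: [[-0.06, 0.998, 0.002], [0.998, 0.06, 0.0], [0.0, 0.002, -1.0]]
force: [4.2, 2.3, -1.0]
gripper_width: 0.496
grasp_force: 62.3
time_s: 24.9
tool_pos: [0.6283, -0.1201, 0.1523]
tool_rot: [[-0.06, 0.998, 0.002], [0.998, 0.06, 0.0], [0.0, 0.002, -1.0]]
force: [5.2, 2.9, 1.6]
gripper_width: 0.5
grasp_force: 62.5
```

Seated at about 7.5 mm, so I'll release, back off toward the rammer and look.

```bash
python3 -m handwheel '[0,0,0.001,0,0,0, 0,0,0.001,0,0,0, 0,0,0.001,0,0,0]' 0.65 >/dev/null; python3 -m handwheel '[0,0,0,0,0,0, 0,0,0,0,0,0, 0,0,0,0,0,0, 0,0,0,0,0,0, 0,0,0,0,0,0]' 0.8;  python3 -m handwheel '[0,0,-0.05,0,0,0, 0,0,-0.1,0,0,0, 0,0,-0.15,0,0,0, 0,0,-0.2,0,0,0, 0,0,-0.24,0,0,0, 0,0,-0.24,0,0,0, 0,0,-0.24,0,0,0]' 1 >/dev/null
python3 plan.py .498 -.26 .3
```

```text
time_s: 25.7
tool_pos: [0.6277, -0.1205, 0.1515]
tool_rot: [[-0.059, 0.998, -0.0], [0.998, 0.059, -0.0], [-0.0, -0.0, -1.0]]
force: [-0.9, 0.4, 0.3]
gripper_width: 0.8
grasp_force: 0.0
t 26.4 pos [ 0.6275 -0.1205  0.2956] F [-0.59 -0.84 -0.45] w 1.0 gf 0.0
[ 0.498 -0.26   0.3  ] -> [-0.2193 -0.2293 -0.0074] [ 0.0001 -0.     -0.0007]
```

```bash
python3 -m handwheel '[-0.07,-0.07,-0.008,0,0,0, -0.14,-0.14,-0.008,0,0,0, -0.2,-0.21,-0.008,0,0,0, -0.219,-0.229,-0.008,0,0,0, -0.219,-0.229,-0.008,0,0,0, -0.219,-0.229,-0.008,0,0,0, -0.219,-0.229,-0.008,0,0,0, -0.219,-0.229,-0.008,0,0,0]' >/dev/null; python3 pegs.py top scene; python3 shot.py d top wrist >/dev/null; python3 plan.py
python3 - <<'E'
from geo import *
for n in('d_top','d_wrist'):
    c=load(n);P=cloud(c);hsv=cv2.cvtColor(c['image'],cv2.COLOR_RGB2HSV)
    Q=P.reshape(-1,3)
    for z in(.12,.04):
        m=(abs(Q[:,2]-z)<.004)&(np.hypot(Q[:,0]-.498,Q[:,1]+.34)<.08);T=Q[m]
        if len(T)>10: print(n,z,len(T),((T.max(0)+T.min(0))/2).round(4),np.ptp(T,0).round(3))
a=cv2.imread('pics/d_top.png')[190:320,230:510];cv2.imwrite('pics/d.png',np.vstack([cv2.resize(a,(560,260)),cv2.resize(cv2.imread('pics/d_wrist.png'),(560,330))]))
E
```

```text
top 2 233 ctr [0.6184 0.0304] ext [0.039 0.038] top 0.1379 collar gap mm 3.9
top 3 95 ctr [ 0.6229 -0.0449] ext [0.024 0.025] top 0.1235 collar gap mm 4.5
top 4 260 ctr [ 0.628  -0.1193] ext [0.042 0.041] top 0.1087 collar gap mm 2.7
scene 2 229 ctr [0.6211 0.029 ] ext [0.039 0.04 ] top 0.136 collar gap mm 2.0
scene 3 86 ctr [ 0.6258 -0.0448] ext [0.025 0.026] top 0.1219 collar gap mm 2.9
scene 4 198 ctr [ 0.6302 -0.1215] ext [0.042 0.044] top 0.107 collar gap mm 1.0
t 27.4 pos [ 0.4989 -0.2591  0.3001] F [ 0.68  1.3  -0.13] w 1.002 gf 0.0
d_wrist 0.12 804 [ 0.5066 -0.3756  0.119 ] [0.028 0.027 0.006]
d_wrist 0.04 1483 [ 0.5071 -0.3734  0.04  ] [0.059 0.054 0.008]
```

View pics/d.png

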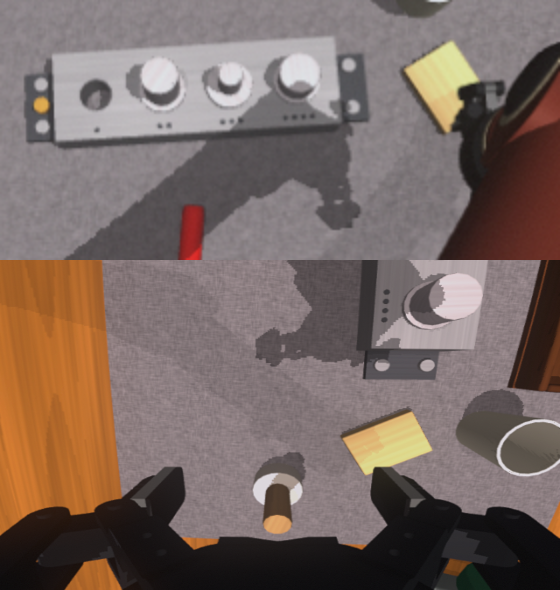

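The three pegs stand in sockets 2, 3 and 4, and socket 1 is empty. The rammer has been knocked from y=-0.339 to (0.507, -0.375), still upright at about (278,510) in the lower picture. I'll pick it up there.

```bash
python3 plan.py .507 -.375 .3 .507 -.375 .2
```

```text
t 27.4 pos [ 0.4989 -0.2591  0.3001] F [ 0.68  1.3  -0.13] w 1.002 gf 0.0
[ 0.507 -0.375  0.3  ] -> [-1.937e-01  1.800e-03  1.000e-04] [-0.0001 -0.0001 -0.0002]
[ 0.507 -0.375  0.2  ] -> [-0.1937  0.0018  0.1668] [-0.0001 -0.0001 -0.0002]
```

```bash
python3 -m handwheel '[-0.07,0.001,0,0,0,0, -0.14,0.002,0,0,0,0, -0.18,0.002,0,0,0,0, -0.193,0.002,0,0,0,0, -0.193,0.002,0,0,0,0, -0.193,0.002,0,0,0,0, -0.193,0.002,0,0,0,0, -0.193,0.002,0,0,0,0]' >/dev/null
python3 - <<'E'
from geo import *
from rig import imaging
Q=cloud(imaging.camera('wrist')).reshape(-1,3);Q=Q[np.isfinite(Q).all(1)]
for z in(.12,.04):
    T=Q[(abs(Q[:,2]-z)<.004)&(np.hypot(Q[:,0]-.507,Q[:,1]+.375)<.05)];print(((T.max(0)+T.min(0))/2).round(4),np.ptp(T,0).round(3))
E
python3 plan.py .507 -.375 .132
```

```text
[ 0.5067 -0.3759  0.1195] [0.027 0.027 0.007]
[ 0.5068 -0.373   0.04  ] [0.059 0.053 0.008]
t 28.25 pos [ 0.5068 -0.3741  0.3005] F [ 0.39 -0.13  0.32] w 1.001 gf 0.0
[ 0.507 -0.375  0.132] -> [-1.700e-03  1.000e-04  2.809e-01] [ 0.0001 -0.0002 -0.0002]
```

```bash
python3 -m handwheel '[-0.003,0,0.06,0,0,0, -0.003,0,0.12,0,0,0, -0.003,0,0.18,0,0,0, -0.003,0,0.23,0,0,0, -0.003,0,0.26,0,0,0, -0.003,0,0.28,0,0,0, -0.003,0,0.28,0,0,0, -0.003,0,0.28,0,0,0, -0.003,0,0.28,0,0,0]'; python3 -m handwheel '[0,0,0,0,0,0, 0,0,0,0,0,0, 0,0,0,0,0,0, 0,0,0,0,0,0, 0,0,0,0,0,0, 0,0,0,0,0,0, 0,0,0,0,0,0, 0,0,0,0,0,0, 0,0,0,0,0,0, 0,0,0,0,0,0, 0,0,0,0,0,0, 0,0,0,0,0,0]' 0 110
python3 -m handwheel '[0,0,-0.05,0,0,0, 0,0,-0.1,0,0,0, 0,0,-0.15,0,0,0, 0,0,-0.2,0,0,0, 0,0,-0.26,0,0,0, 0,0,-0.32,0,0,0, 0,0,-0.36,0,0,0, 0,0,-0.36,0,0,0, 0,0,-0.36,0,0,0]'; python3 plan.py .6185 .0305 .345
```

```text
time_s: 29.15
tool_pos: [0.5071, -0.3778, 0.1339]
tool_rot: [[-0.059, 0.998, 0.002], [0.998, 0.059, -0.002], [-0.002, 0.002, -1.0]]
force: [-0.6, -0.3, 0.3]
gripper_width: 0.997
grasp_force: 0.0
time_s: 30.35
tool_pos: [0.5063, -0.3774, 0.1328]
tool_rot: [[-0.059, 0.998, 0.0], [0.998, 0.059, -0.0], [-0.0, 0.0, -1.0]]
force: [-2.2, 0.7, 5.5]
gripper_width: 0.303
grasp_force: 107.7
time_s: 31.25
tool_pos: [0.5062, -0.3764, 0.3464]
tool_rot: [[-0.06, 0.998, -0.002], [0.998, 0.06, 0.002], [0.002, -0.002, -1.0]]
force: [-0.1, 0.9, -3.4]
gripper_width: 0.298
grasp_force: 108.4
t 31.25 pos [ 0.5062 -0.3764  0.3464] F [-0.08  0.93 -3.4 ] w 0.298 gf 108.36151599884033
[0.6185 0.0305 0.345 ] -> [0.6658 0.2272 0.0034] [-0.0006 -0.0007 -0.0007]
```

```bash
python3 -m handwheel '[0.07,0.025,0.003,0,0,0, 0.14,0.05,0.003,0,0,0, 0.21,0.075,0.003,0,0,0, 0.28,0.1,0.003,0,0,0, 0.35,0.125,0.003,0,0,0, 0.42,0.15,0.003,0,0,0, 0.49,0.17,0.003,0,0,0, 0.56,0.19,0.003,0,0,0, 0.62,0.21,0.003,0,0,0, 0.65,0.222,0.003,0,0,0, 0.664,0.227,0.003,0,0,0, 0.664,0.227,0.003,0,0,0]' >/dev/null; python3 -m handwheel '[0,0,0,0,0,0, 0,0,0.03,0,0,0, 0,0,0.06,0,0,0, 0,0,0.08,0,0,0, 0,0,0.1,0,0,0, 0,0,0.1,0,0,0, 0,0,0.1,0,0,0]';python3 plan.py .6185 .029 .272
```

```text
time_s: 33.15
tool_pos: [0.619, 0.0282, 0.2867]
tool_rot: [[-0.059, 0.998, 0.0], [0.998, 0.059, -0.0], [-0.0, 0.0, -1.0]]
force: [-0.0, -0.5, -2.7]
gripper_width: 0.298
grasp_force: 108.6
t 33.15 pos [0.619  0.0282 0.2867] F [-0.03 -0.48 -2.74] w 0.298 gf 108.59473586082458
[0.6185 0.029  0.272 ] -> [ 0.0015 -0.0008  0.0245] [ 0.0001  0.0001 -0.001 ]
```

```bash
python3 -m handwheel '[0.001,0,0.006,0,0,0, 0.001,0,0.012,0,0,0, 0.001,0,0.018,0,0,0, 0.001,0,0.022,0,0,0, 0.001,0,0.026,0,0,0, 0.001,0,0.026,0,0,0, 0.001,0,0.026,0,0,0]'; python3 -m handwheel '[0,0,0.002,0,0,0, 0,0,0.004,0,0,0, 0,0,0.004,0,0,0, 0,0,0.004,0,0,0]'; python3 -m handwheel '[0,0,0.002,0,0,0, 0,0,0.004,0,0,0, 0,0,0.004,0,0,0, 0,0,0.004,0,0,0]'
```

```text
time_s: 33.85
tool_pos: [0.6189, 0.0292, 0.2709]
tool_rot: [[-0.059, 0.998, -0.0], [0.998, 0.059, -0.0], [-0.0, -0.0, -1.0]]
force: [0.2, -0.0, -2.7]
gripper_width: 0.298
grasp_force: 108.6
time_s: 34.25
tool_pos: [0.6191, 0.0291, 0.2688]
tool_rot: [[-0.059, 0.998, 0.001], [0.998, 0.059, -0.0], [-0.0, 0.001, -1.0]]
force: [0.6, 0.1, -1.3]
gripper_width: 0.301
grasp_force: 108.6
time_s: 34.65
tool_pos: [0.6191, 0.0291, 0.2667]
tool_rot: [[-0.059, 0.998, 0.001], [0.998, 0.059, -0.0], [-0.0, 0.001, -1.0]]
force: [-0.0, 0.1, 3.2]
gripper_width: 0.303
grasp_force: 109.0
```

```bash
python3 -m handwheel '[0,0,0.002,0,0,0, 0,0,0.004,0,0,0, 0,0,0.004,0,0,0, 0,0,0.004,0,0,0]'|grep -E 'pos|force: \['; python3 -m handwheel '[0,0,0.002,0,0,0, 0,0,0.004,0,0,0, 0,0,0.004,0,0,0, 0,0,0.004,0,0,0]'|grep -E 'pos|force: \['; python3 pegs.py scene
```

```text
tool_pos: [0.6191, 0.029, 0.2667]
force: [-3.3, 0.6, 13.5]
tool_pos: [0.6192, 0.0289, 0.2666]
force: [-5.6, 0.6, 22.8]
scene 2 81 ctr [0.6231 0.0384] ext [0.055 0.04 ] top 0.1555 collar gap mm 21.5
scene 3 82 ctr [ 0.6258 -0.0452] ext [0.025 0.025] top 0.1216 collar gap mm 2.6
scene 4 195 ctr [ 0.6313 -0.1207] ext [0.039 0.043] top 0.1071 collar gap mm 1.1
```

```bash
python3 -m handwheel '[0,0,0.002,0,0,0, 0,0,0.004,0,0,0, 0,0,0.004,0,0,0, 0,0,0.004,0,0,0]'|grep -E 'pos|force: \['; python3 -m handwheel '[0,0,-0.02,0,0,0, 0,0,-0.05,0,0,0, 0,0,-0.1,0,0,0, 0,0,-0.12,0,0,0, 0,0,-0.12,0,0,0, 0,0,-0.12,0,0,0]' >/dev/null; python3 pegs.py top scene;python3 plan.py .6229 -.0465 .32  .6229 -.0465 .262
```

```text
tool_pos: [0.6192, 0.0287, 0.2665]
force: [-9.1, 1.2, 32.2]
top 2 6 ctr [0.6045 0.0182] ext [0.007 0.008] top 0.1311 collar gap mm -2.9
top 3 98 ctr [ 0.6227 -0.046 ] ext [0.024 0.023] top 0.1231 collar gap mm 4.1
top 4 247 ctr [ 0.6276 -0.1193] ext [0.043 0.041] top 0.1086 collar gap mm 2.6
scene 2 226 ctr [0.6209 0.0285] ext [0.039 0.04 ] top 0.133 collar gap mm -1.0
scene 3 78 ctr [ 0.6276 -0.0468] ext [0.022 0.027] top 0.1218 collar gap mm 2.8
scene 4 202 ctr [ 0.6297 -0.1208] ext [0.043 0.043] top 0.1071 collar gap mm 1.1
t 36.6 pos [0.618  0.0295 0.3287] F [ 0.25 -0.43 -2.47] w 0.304 gf 108.68440389633179
[ 0.6229 -0.0465  0.32  ] -> [-0.1269  0.0008  0.0146] [-0.0013 -0.0001 -0.0007]
[ 0.6229 -0.0465  0.262 ] -> [-0.1269  0.0012  0.1112] [-0.0013 -0.0001 -0.0007]
```

```bash
python3 - <<'E'
from geo import *
from rig import imaging
def med(Q,x,y,lo,hi,r=.035):
    T=Q[(np.hypot(Q[:,0]-x,Q[:,1]-y)<r)&(Q[:,2]>lo)&(Q[:,2]<hi)];z=np.percentile(T[:,2],90);return np.median(T[abs(T[:,2]-z)<.004][:,2]).round(4)
for n in('top','scene'):
    Q=cloud(load('a_'+n)).reshape(-1,3);Q=Q[np.isfinite(Q).all(1)]
    print(n,'bench',[med(Q,x,y,.05,.16) for x,y in((.467,-.073),(.473,.048),(.462,-.2))],'true .124 .096 .109; jig top .06:',[np.median(Q[(np.hypot(Q[:,0]-x,Q[:,1]-y)<.012)&(Q[:,2]>.05)][:,2]).round(4) for x,y in((.6160,.068),(.6203,-.0068),(.625,-.082))])
c=imaging.camera('scene');Q=cloud(c).reshape(-1,3);Q=Q[np.isfinite(Q).all(1)]
print('now jig',[np.median(Q[(np.hypot(Q[:,0]-x,Q[:,1]-y)<.012)&(Q[:,2]>.05)&(Q[:,2]<.08)][:,2]).round(4) for x,y in((.6160,.068),(.6203,-.0068),(.625,-.082))])
# collar top of peg2
im=c['image'][170:330,220:400,::-1];cv2.imwrite('pics/e.png',cv2.resize(im,(720,600),interpolation=cv2.INTER_CUBIC))
E
```

```text
top bench [np.float64(0.1245), np.float64(0.0969), np.float64(0.1095)] true .124 .096 .109; jig top .06: [np.float64(0.0608), np.float64(0.0603), np.float64(0.0603)]
scene bench [np.float64(0.1233), np.float64(0.0951), np.float64(0.1076)] true .124 .096 .109; jig top .06: [np.float64(0.0591), np.float64(0.0592), np.float64(0.059)]
now jig [np.float64(0.0592), np.float64(0.0593), np.float64(0.0596)]
```

View pics/e.png

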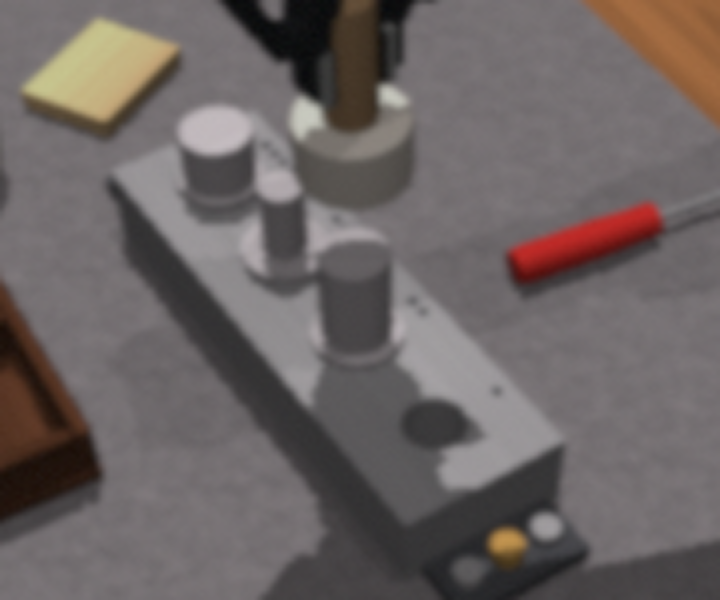

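In the crop, peg 2 at (355,300) has its collar on the jig. Corrected for depth bias its gap is about 0 mm, and it took 35 N without moving further, so it is home. Next is peg 3, which should be home at TCP z ≈ 0.2516.

```bash
python3 -m handwheel '[-0.05,0.001,0.01,0,0,0, -0.1,0.001,0.01,0,0,0, -0.127,0.001,0.015,0,0,0, -0.127,0.001,0.05,0,0,0, -0.127,0.001,0.08,0,0,0, -0.127,0.001,0.1,0,0,0, -0.127,0.001,0.108,0,0,0, -0.127,0.001,0.108,0,0,0, -0.127,0.001,0.108,0,0,0]'|grep -E 'pos|force: \[';python3 -m handwheel '[0,0,0.003,0,0,0, 0,0,0.006,0,0,0, 0,0,0.009,0,0,0, 0,0,0.012,0,0,0, 0,0,0.012,0,0,0, 0,0,0.012,0,0,0]'|grep -E 'pos|force: \['
```

```text
tool_pos: [0.6244, -0.0468, 0.2668]
force: [-0.5, -0.4, -2.3]
tool_pos: [0.6239, -0.0468, 0.2589]
force: [1.3, -0.1, -2.7]
```

```bash
for i in 1; do python3 -m handwheel '[0,0,0.002,0,0,0, 0,0,0.005,0,0,0, 0,0,0.005,0,0,0, 0,0,0.005,0,0,0]'|grep -E 'pos|force: \[';done;python3 -m handwheel '[0,0,0.002,0,0,0, 0,0,0.004,0,0,0, 0,0,0.004,0,0,0, 0,0,0.004,0,0,0]'|grep -E 'pos|force: \[';python3 -m handwheel '[0,0,0.002,0,0,0, 0,0,0.004,0,0,0, 0,0,0.004,0,0,0, 0,0,0.004,0,0,0]'|grep -E 'pos|force: \['
```

```text
tool_pos: [0.6239, -0.0468, 0.2558]
force: [0.4, 1.2, -2.5]
tool_pos: [0.6241, -0.0469, 0.2538]
force: [-0.2, 0.2, -1.2]
tool_pos: [0.6242, -0.0469, 0.2517]
force: [-1.7, 0.1, 4.1]
```

```bash
python3 -m handwheel '[0,0,0.002,0,0,0, 0,0,0.004,0,0,0, 0,0,0.004,0,0,0, 0,0,0.004,0,0,0]'|grep -E 'pos|force: \[';python3 -m handwheel '[0,0,0.002,0,0,0, 0,0,0.005,0,0,0, 0,0,0.005,0,0,0, 0,0,0.005,0,0,0]'|grep -E 'pos|force: \[';python3 -m handwheel '[0,0,0.002,0,0,0, 0,0,0.004,0,0,0, 0,0,0.004,0,0,0, 0,0,0.004,0,0,0]'|grep -E 'pos|force: \['
```

```text
tool_pos: [0.6241, -0.0471, 0.2517]
force: [-4.7, 1.2, 13.7]
tool_pos: [0.6242, -0.0473, 0.2515]
force: [-7.9, 1.5, 25.5]
tool_pos: [0.6242, -0.0474, 0.2514]
force: [-9.9, 2.7, 35.3]
```

Peg 3 is home: it held 38 N with no motion at the predicted height. Now peg 4, home at TCP ≈ 0.2386.

```bash
python3 -m handwheel '[0,0,-0.02,0,0,0, 0,0,-0.05,0,0,0, 0,0,-0.1,0,0,0, 0,0,-0.12,0,0,0, 0,0,-0.12,0,0,0, 0,0,-0.12,0,0,0]' >/dev/null; python3 pegs.py scene;python3 plan.py .6277 -.121 .31  .6277 -.121 .25
```

```text
scene 2 227 ctr [0.6209 0.0287] ext [0.038 0.04 ] top 0.1331 collar gap mm -0.9
scene 3 87 ctr [ 0.6256 -0.0455] ext [0.025 0.026] top 0.1182 collar gap mm -0.8
scene 4 154 ctr [ 0.6353 -0.1205] ext [0.033 0.045] top 0.1072 collar gap mm 1.2
t 41.2 pos [ 0.623  -0.0465  0.3132] F [ 0.04 -0.33 -2.53] w 0.301 gf 108.74512910842896
[ 0.6277 -0.121   0.31  ] -> [-0.1244  0.0004  0.0052] [-0.0013 -0.0002 -0.0008]
[ 0.6277 -0.121   0.25  ] -> [-0.1245  0.0008  0.1052] [-0.0013 -0.0002 -0.0008]
```

```bash
python3 -m handwheel '[-0.05,0.001,0.003,0,0,0, -0.1,0.001,0.003,0,0,0, -0.125,0.001,0.005,0,0,0, -0.125,0.001,0.05,0,0,0, -0.125,0.001,0.08,0,0,0, -0.125,0.001,0.095,0,0,0, -0.125,0.001,0.108,0,0,0, -0.125,0.001,0.108,0,0,0, -0.125,0.001,0.108,0,0,0]'|grep -E 'pos|force: \[';python3 -m handwheel '[0,0,0.003,0,0,0, 0,0,0.006,0,0,0, 0,0,0.008,0,0,0, 0,0,0.008,0,0,0, 0,0,0.008,0,0,0]'|grep -E 'pos|force: \[';python3 -m handwheel '[0,0,0.002,0,0,0, 0,0,0.005,0,0,0, 0,0,0.005,0,0,0, 0,0,0.005,0,0,0]'|grep -E 'pos|force: \['
```

```text
tool_pos: [0.6294, -0.1216, 0.2511]
force: [0.5, -0.0, -3.6]
tool_pos: [0.629, -0.1217, 0.2458]
force: [0.6, -0.6, -3.0]
tool_pos: [0.6289, -0.1216, 0.2426]
force: [0.3, 0.3, -2.7]
```

```bash
python3 -m handwheel '[0,0,0.002,0,0,0, 0,0,0.004,0,0,0, 0,0,0.004,0,0,0, 0,0,0.004,0,0,0]'|grep -E 'pos|force: \[';python3 -m handwheel '[0,0,0.002,0,0,0, 0,0,0.004,0,0,0, 0,0,0.004,0,0,0, 0,0,0.004,0,0,0]'|grep -E 'pos|force: \[';python3 -m handwheel '[0,0,0.002,0,0,0, 0,0,0.004,0,0,0, 0,0,0.004,0,0,0, 0,0,0.004,0,0,0]'|grep -E 'pos|force: \[';python3 -m handwheel '[0,0,0.002,0,0,0, 0,0,0.004,0,0,0, 0,0,0.004,0,0,0, 0,0,0.004,0,0,0]'|grep -E 'pos|force: \['
```

```text
tool_pos: [0.629, -0.1217, 0.2403]
force: [-0.4, -0.1, -2.2]
tool_pos: [0.6291, -0.1218, 0.2387]
force: [-0.7, 0.4, 4.5]
tool_pos: [0.6291, -0.1219, 0.2387]
force: [-3.9, -0.0, 13.6]
tool_pos: [0.6291, -0.1221, 0.2386]
force: [-7.5, 1.9, 22.8]
```

```bash
python3 -m handwheel '[0,0,0.002,0,0,0, 0,0,0.005,0,0,0, 0,0,0.005,0,0,0, 0,0,0.005,0,0,0]'|grep -E 'pos|force: \[';python3 -m handwheel '[0,0,-0.02,0,0,0, 0,0,-0.05,0,0,0, 0,0,-0.1,0,0,0, 0,0,-0.15,0,0,0, 0,0,-0.15,0,0,0, 0,0,-0.15,0,0,0]' >/dev/null; python3 pegs.py scene;python3 plan.py .5 .3755 .325
python3 - <<'E'
from geo import *
for n in('a_scene','a_top'):
    c=load(n);hsv=cv2.cvtColor(c['image'],cv2.COLOR_RGB2HSV);P=cloud(c)
    d=np.hypot(P[...,0]-.5,P[...,1]-.377)<.08
    m=(cv2.inRange(hsv,(8,110,120),(22,255,255))>0)&d
    v,u=np.nonzero(m);W=onz(c,np.c_[u,v].astype(float),.004);print(n,len(W),np.round(W.mean(0),4),np.ptp(W,0).round(3))
E
```

```text
tool_pos: [0.6291, -0.1222, 0.2385]
force: [-11.7, 3.2, 34.8]
scene 2 230 ctr [0.6213 0.0284] ext [0.038 0.04 ] top 0.1329 collar gap mm -1.1
scene 3 83 ctr [ 0.6254 -0.0452] ext [0.024 0.026] top 0.1184 collar gap mm -0.6
scene 4 202 ctr [ 0.6307 -0.1207] ext [0.042 0.046] top 0.1052 collar gap mm -0.8
t 45.65 pos [ 0.6281 -0.1212  0.3179] F [-0.18  0.49 -3.7 ] w 0.303 gf 109.03109192848206
[0.5    0.3755 0.325 ] -> [ 0.839  -0.1642 -0.0102] [-0.0012 -0.0004 -0.0008]
a_scene 2292 [0.5043 0.3775 0.004 ] [0.106 0.106 0.   ]
a_top 1604 [0.4997 0.3771 0.004 ] [0.106 0.108 0.   ]
```

```bash
python3 -m handwheel '[0.06,-0.01,-0.01,0,0,0, 0.13,-0.025,-0.01,0,0,0, 0.2,-0.04,-0.01,0,0,0, 0.27,-0.055,-0.01,0,0,0, 0.34,-0.07,-0.01,0,0,0, 0.41,-0.085,-0.01,0,0,0, 0.48,-0.1,-0.01,0,0,0, 0.55,-0.11,-0.01,0,0,0, 0.62,-0.125,-0.01,0,0,0, 0.69,-0.14,-0.01,0,0,0, 0.74,-0.15,-0.01,0,0,0, 0.76,-0.155,-0.01,0,0,0]' >/dev/null;python3 plan.py .501 .3755 .325 .501 .3755 .155
```

```text
t 46.85 pos [0.506 0.333 0.323] F [ 0.59  0.22 -2.78] w 0.305 gf 108.89623761177063
[0.501  0.3755 0.325 ] -> [ 0.0713 -0.0035 -0.0032] [-0.0018 -0.0002  0.0015]
[0.501  0.3755 0.155 ] -> [ 0.0711 -0.0019  0.2801] [-0.0018 -0.0002  0.0015]
```

```bash
python3 -m handwheel '[0.04,-0.002,0,0,0,0, 0.07,-0.002,0,0,0,0, 0.07,-0.002,0.05,0,0,0, 0.07,-0.002,0.1,0,0,0, 0.07,-0.002,0.15,0,0,0, 0.07,-0.002,0.2,0,0,0, 0.07,-0.002,0.25,0,0,0, 0.07,-0.002,0.27,0,0,0, 0.07,-0.002,0.28,0,0,0, 0.07,-0.002,0.28,0,0,0, 0.07,-0.002,0.28,0,0,0]'|grep -E 'pos|force: \[';python3 -m handwheel '[0,0,0.006,0,0,0, 0,0,0.012,0,0,0, 0,0,0.018,0,0,0, 0,0,0.022,0,0,0, 0,0,0.022,0,0,0, 0,0,0.022,0,0,0]'; python3 plan.py .501 .3755 .1366
```

```text
tool_pos: [0.5064, 0.3702, 0.1595]
force: [0.5, 0.3, -3.3]
time_s: 48.55
tool_pos: [0.5054, 0.3698, 0.1448]
tool_rot: [[-0.059, 0.998, -0.0], [0.998, 0.059, -0.0], [-0.0, -0.0, -1.0]]
force: [0.5, 0.5, -3.1]
gripper_width: 0.303
grasp_force: 109.1
t 48.55 pos [0.5054 0.3698 0.1448] F [ 0.53  0.53 -3.13] w 0.303 gf 109.06705498695374
[0.501  0.3755 0.1366] -> [ 0.0099 -0.0068  0.0136] [-0.0001  0.0001 -0.0008]
```

```bash
python3 -m handwheel '[0.01,-0.007,0,0,0,0, 0.01,-0.007,0.004,0,0,0, 0.01,-0.007,0.008,0,0,0, 0.01,-0.007,0.011,0,0,0, 0.01,-0.007,0.011,0,0,0, 0.01,-0.007,0.011,0,0,0]'|grep -E 'pos|force: \[';python3 -m handwheel '[0,0,0.002,0,0,0, 0,0,0.003,0,0,0, 0,0,0.003,0,0,0, 0,0,0.003,0,0,0]'|grep -E 'pos|force: \['
```

```text
tool_pos: [0.501, 0.3754, 0.1382]
force: [0.9, -0.5, -2.6]
tool_pos: [0.5011, 0.3756, 0.1369]
force: [-1.0, -0.6, 0.9]
```

The rammer is on the cork, so I'll release, retreat straight up and check.

```bash
python3 -m handwheel '[0,0,0,0,0,0, 0,0,0,0,0,0, 0,0,0,0,0,0, 0,0,0,0,0,0]' 0.45 >/dev/null;python3 -m handwheel '[0,0,0,0,0,0, 0,0,0,0,0,0, 0,0,0,0,0,0, 0,0,0,0,0,0, 0,0,0,0,0,0]' 0.9;python3 -m handwheel '[0,0,-0.03,0,0,0, 0,0,-0.07,0,0,0, 0,0,-0.12,0,0,0, 0,0,-0.18,0,0,0, 0,0,-0.24,0,0,0, 0,0,-0.27,0,0,0, 0,0,-0.27,0,0,0]' >/dev/null;python3 -m handwheel '[0.07,-0.03,0,0,0,0, 0.14,-0.03,0,0,0,0, 0.2,-0.03,0,0,0,0, 0.26,-0.03,0,0,0,0, 0.3,-0.03,0,0,0,0, 0.3,-0.03,0,0,0,0, 0.3,-0.03,0,0,0,0, 0.3,-0.03,0,0,0,0]'|grep -E 'pos|force: \['; python3 pegs.py top scene; python3 shot.py f scene top >/dev/null
python3 - <<'E'
from geo import *
for n in('f_top','f_scene'):
    Q=cloud(load(n)).reshape(-1,3)
    for z in(.124,.044):
        T=Q[(abs(Q[:,2]-z)<.004)&(np.hypot(Q[:,0]-.501,Q[:,1]-.377)<.06)]
        if len(T)>10: print(n,z,len(T),((T.max(0)+T.min(0))/2).round(4),np.ptp(T,0).round(3))
E
```

```text
time_s: 50.45
tool_pos: [0.5009, 0.3756, 0.1365]
tool_rot: [[-0.059, 0.998, -0.0], [0.998, 0.059, -0.0], [-0.0, -0.0, -1.0]]
force: [0.5, -0.1, 0.3]
gripper_width: 0.897
grasp_force: 0.0
tool_pos: [0.4731, 0.5524, 0.2977]
force: [-0.0, -0.2, 1.2]
top 2 227 ctr [0.6183 0.0306] ext [0.037 0.038] top 0.1348 collar gap mm 0.8
top 3 97 ctr [ 0.6233 -0.0439] ext [0.024 0.023] top 0.1199 collar gap mm 0.9
top 4 232 ctr [ 0.6282 -0.1194] ext [0.042 0.041] top 0.107 collar gap mm 1.0
scene 2 221 ctr [0.6208 0.0289] ext [0.04  0.038] top 0.1331 collar gap mm -0.9
scene 3 82 ctr [ 0.625  -0.0463] ext [0.025 0.025] top 0.1184 collar gap mm -0.6
scene 4 191 ctr [ 0.6309 -0.1214] ext [0.042 0.044] top 0.1054 collar gap mm -0.6
f_top 0.124 115 [0.4994 0.3747 0.124 ] [0.024 0.025 0.008]
f_top 0.044 291 [0.4988 0.3748 0.044 ] [0.057 0.056 0.008]
f_scene 0.124 173 [0.5014 0.3748 0.1228] [0.027 0.026 0.006]
f_scene 0.044 482 [0.502  0.3747 0.044 ] [0.059 0.057 0.008]
```

View pics/f_scene.png

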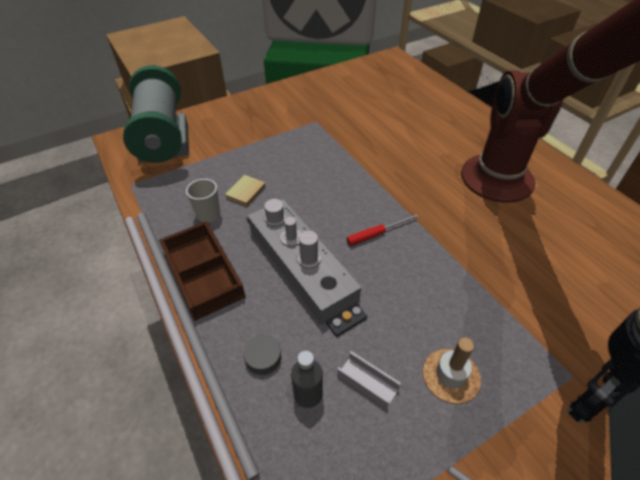

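The final view shows pegs 4, 3 and 2 seated at (275,210), (291,230) and (308,248). The rammer is upright on the middle of the pad at (455,372), and the bystanders have not moved. I'm handing in.

```bash
python3 -c "
from rig import ticket;print(ticket.job_done())"
```

```text
the job is handed in; nothing more can be done
None
```

I handed the job in, with no verdict returned: pegs 2, 3 and 4 (peg 1 was absent) are driven home with the rammer, which stands released near the middle of the cork pad, and the bystanders look unmoved in the final picture.

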